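Set the sizing gauge by its knurled wheel

TASK

Set the green bench sizing gauge for the next batch of turned pieces: roll its knurled steel wheel under a fingertip, in as many strokes as it takes, to close the gap between the jaws until the sliding jaw's pointer stands exactly opposite the point of the brass rider, then take the hand away. Move the jaw only by the wheel, never by touching the jaw itself, and leave the gouge, drill chuck, bowl and bottle where they are: nothing is to be picked up.

Things in the scene. Friction and masses are not known exactly. Their poses are not given: they have to be found in the camera images.
- gauge: Bench sizing gauge, fixed: green cast base 108 mm wide (x from -48 to +60 mm), 262 mm long (y from -52 to +210 mm), 20 mm thick. Origin on the table below the wheel's axle; +y runs along the gauge from the wheel to the fixed jaw. The wheel housing (50 x 84 mm) is 66 mm high; the wheel stands 15 mm out of its slot. Jaw tops are 59 and 62 mm high. Nothing of the gauge is higher than the wheel.
- wheel: Knurled steel wheel, 62 mm over the ribs, 24 mm wide, axle along the gauge's x. Origin on the axle, 50 mm above the table. Rolling its top towards the gauge's +y moves the sliding jaw to +y (closes the gap); rolling back opens it: 8 mm of jaw per radian, so 0.26 mm of jaw per mm rolled at the rim. About 1 N at the rim turns it; it stays where it is left.
- wheel_top (a point): Highest point of the wheel's rim, 81 mm above the table (on the gauge: does not turn with the wheel). Axes as the gauge's. The wheel's axle is rigid: a light push of 3 to 15 N on the rim is enough to roll it.
- jaw: Sliding jaw, a dark steel block 46 x 30 mm on two rods between the wheel housing and the fixed jaw, not to be touched. Its origin moves along the gauge's y.
- pointer (a point): Tip of the sliding jaw's pointer, a small aluminium point on the jaw's +x side, 30 mm above the table. The jaw can travel from 4 mm behind its start to 36 mm ahead of it.
- mark (a point): Tip of the brass rider's point, 30 mm above the table, facing the pointer. The rider (about 23 x 22 mm) is fixed on the dark strip along the base's +x edge, 10 to 24 mm ahead (+y) of the pointer at the start. Axes as the gauge's: at the goal the pointer's y in this frame is zero; the two tips stay 1.5 mm apart in x.
- gouge: Wood-handled gouge, loose, 190 mm long, 30 mm thick, lying on the table on the gauge's -x side; origin under the middle of its handle, blade along its +x. Leave alone.
- chuck: Steel drill chuck, loose, 40 mm across, 64 mm tall, standing on the table on the gauge's +x side; origin under its centre. Leave alone.
- bowl: Dark wooden bowl, loose, 100 mm across, 55 mm tall, on the gauge's +x side; origin under its centre. Leave alone.
- bottle: Green bottle, loose, 60 mm across, 150 mm tall, standing beyond the wheel end (-y) of the gauge; origin under its centre. Leave alone.

How it is judged:
By the outcome, as a careful person would: the job done as asked, in the order asked, and still so for the second after the job is handed in, with the robot touching nothing.
It also fails if it takes over 48 s, if anything falls off the work surface, if the arm or the gripper's body presses on something with over 40 N, if the wrist force passes 120 N, or if a joint passes its speed limit or range.

ROBOT

A 7-joint arm with a two-finger parallel gripper is mounted at the origin on the work surface. World frame = base frame: x ahead of the robot, y to its left, z up, the work surface at z = 0. Lengths are in m, angles in rad, forces in N, time in s.
With the tool pointing down it reaches from about 0.425 to 0.875 m from the base axis. Payload 4.7 kg.
Tool frame: the origin (TCP) lies between the finger pads; the fingertips stand 14 mm ahead of it and the grasp point (between the pads) lies 5 mm behind it; y points along the fingers, x is the direction in which the jaws open and shut, and the axes are right-handed (so a half turn about y gives the same grasp; the last joint's range is limited). The gripper opens to 87 mm and grips with 3 to 60 N. Pads are 19 mm wide; open, the fingers measure 117 mm over their backs; the gripper's body (75 mm by 190 mm) begins 51 mm behind the grasp point.
Start: joints at [1.358, 0.321, -0.07, 1.45, 0.023, 1.371, -0.057], TCP at [0.146, -0.633, 0.2] pointing down, gripper open.
Joint ranges: [-2.86, 2.86], [-0.3, 2.09], [-1.38, 1.24], [0.06, 2.45], [-1.56, 4.7], [0.09, 2.05], [-2.69, 2.69]. Speed limits (rad/s): [2.57, 2.57, 3.14, 3.14, 3.14, 3.14, 3.14].

INTERFACE

Orientations are given as a unit quaternion [w, x, y, z].
In Python, from plant import arm, cams gives the robot as it stands. The module is installed in compiled form; this text tells all that it offers.
- The arm moves only by the tool move_arm, never from a script. Its argument "plan" is a list that holds one entry, the list of rows, each a list of 6 numbers: the shift along the tool's x, y, z in mm, then the turn, a rotation vector about the tool's x, y, z in degrees. A call has 1 to 20 rows; each row is the pose to reach, as a shift and turn from the pose measured when the call began, along the tool's axes at that moment; what a row does not reach only later rows make up. A row lasts 1/10 s, in which the tool goes at most 50 mm and 8.59 degrees, less where a joint would pass 70% of its speed; a pose out of reach is approached as far as the arm can. A call with a gripper value outside its range is refused whole. "jaw" is the opening, from 0 (shut) to 1 (fully open), set as the call begins (left out, the last holds). The fingers move at their own pace and stop on an object; the grip force is fixed at half the most. Time passes only in rows, so rows that repeat a pose let the fingers close. It gives the time, the measured TCP pose, the force and the opening at its end, in the units of the state.
- arm.read_state(): the state, without advancing time (a new reading comes with each control period).
- cams.grab_frame(name): name is "scene" or "top"; returns the picture (400x640x3 uint8, red, green, blue); there is no depth.
- cams.camera_model(name): a dict with "fx", "fy", "cx", "cy" (pixels), "world_to_cam" (4x4, takes a point from world to camera coordinates). Camera axes: x right, y down, z forward; pixel columns grow to the right and rows downward; lengths in m; the calibration is good to about 2 mm. A picture is of the moment at which its call begins. camera_model takes no time and is no camera call.
- arm.job_done(): hands the job in, once; it reports no verdict.
The state is a dict: "time_s": time; "joints": joint angles; "qd": joint speeds; "joint_efforts": joint torques, N m; "ee_pos": TCP position; "orientation": TCP orientation; "wrist_force": force on the tool from outside, world axes, zero at the start; "moment": the same for the moment, N m; "gripper_width": finger opening in m.
Only numpy, scipy, OpenCV 4.12 (cv2) and the standard library are available. Lean on these libraries where they do the work, as an engineer would, in place of code of your own. Each camera call takes 0.05 s, during which the arm holds its last target. There are 200 camera calls.

## Working session

There is one attempt and no reset: what is moved stays moved. The work goes in short steps, Python scripts to look and compute and a tool call to move; the robot and the scene stay as the last step left them, time stands still between calls to the robot, and variables do not carry over. Pictures are saved under pics/ and viewed, about 8 in all and at most 12, crops included, and the job is handed in when it is done.

Besides the shell and the picture viewer there is one more tool, called after "Emit:" by a JSON object that holds its "fn" and its "kwargs", one argument or row to a line. move_arm: Moves the arm, as the interface text tells. Its arguments: {"type":"object","properties":{"plan":{"type":"array"},"jaw":{"type":"number"}},"required":["plan"]}

```bash
mkdir -p pics
python3 - <<'E'
from plant import arm,cams
import cv2,numpy as np
for n in("scene","top"):
    f=cams.grab_frame(n); cv2.imwrite(f"pics/{n}0.png",f[:,:,::-1]); m=cams.camera_model(n); print(n,m["fx"],m["fy"],m["cx"],m["cy"]); print(np.round(m["world_to_cam"],3).tolist())
s=arm.read_state(); print(s)
E
```

```text
scene 389.04940148064304 389.04940148064304 314.0703754540261 199.7499109278446
[[-0.457, 0.889, 0.021, 0.279], [0.518, 0.285, -0.806, -0.232], [-0.723, -0.358, -0.591, 1.181], [0.0, 0.0, 0.0, 1.0]]
top 505.5348677878856 505.5348677878856 326.70686422526234 195.76806800747227
[[-0.013, -1.0, 0.025, 0.002], [-0.988, 0.009, -0.154, 0.573], [0.154, -0.026, -0.988, 0.872], [0.0, 0.0, 0.0, 1.0]]
{'time_s': 0.1, 'joints': array([ 1.35808739,  0.32175303, -0.07008598,  1.45154174,  0.02264808,
        1.37078614, -0.05686975]), 'qd': array([-0.00030209, -0.00252864, -0.00074438, -0.00201845,  0.00208949,
        0.00092034, -0.00029136]), 'joint_efforts': array([ 4.18562047e-05, -4.92570806e+01, -4.05664556e-01, -3.13398921e+01,
       -6.42509549e-02,  3.94504680e-02,  9.75168678e-05]), 'ee_pos': array([ 0.14598116, -0.63285769,  0.19877389]), 'orientation': array([ 0.55371901, -0.55304896,  0.4406882 , -0.43968855]), 'wrist_force': array([ 0.78648447,  0.65632989, -0.9199047 ]), 'moment': array([0.00892657, 0.0149482 , 0.03248881]), 'gripper_width': 0.08702127027368728}
```

View pics/top0.png

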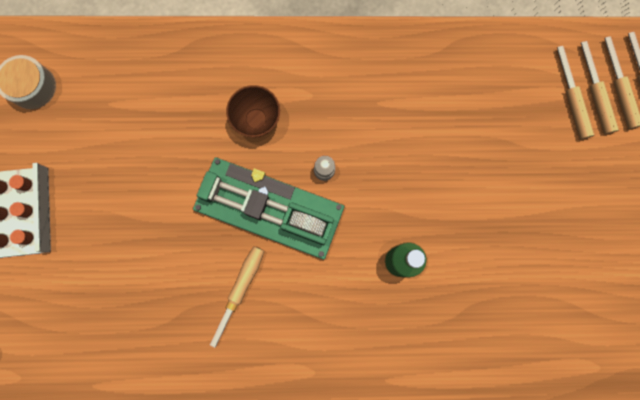

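View pics/scene0.png

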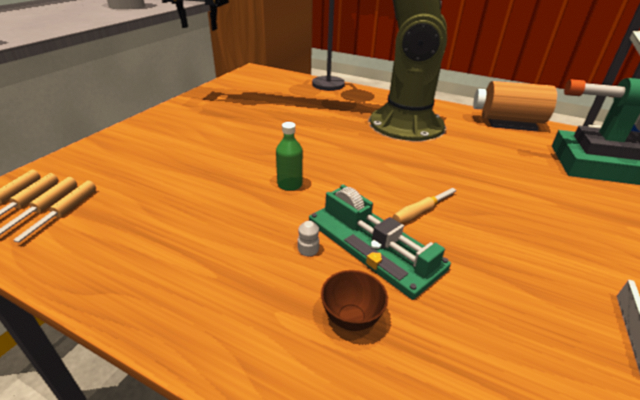

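Top: wheel about (308,222), jaw (257,205), yellow rider (258,175), pointer (263,190), chuck (323,168), bottle (410,260), bowl (253,112). Next come enlarged crops.

```bash
cat > h.py <<'E'
import cv2,numpy as np
from plant import arm,cams
def ray(n,u,v,z):
    m=cams.camera_model(n);T=np.array(m["world_to_cam"]);R=T[:3,:3];c=-R.T@T[:3,3]
    d=R.T@np.array([(u-m["cx"])/m["fx"],(v-m["cy"])/m["fy"],1]);return c+d*(z-c[2])/d[2]
def proj(n,p):
    m=cams.camera_model(n);T=np.array(m["world_to_cam"]);q=T[:3,:3]@p+T[:3,3]
    return np.array([m["fx"]*q[0]/q[2]+m["cx"],m["fy"]*q[1]/q[2]+m["cy"]])
E
python3 - <<'E'
from h import *
f=cv2.imread("pics/top0.png")[150:265,185:350]; a=cv2.resize(f,None,fx=4.8,fy=4.8,interpolation=cv2.INTER_CUBIC)
cv2.imwrite("pics/topc.png",a)
t=cv2.imread("pics/top0.png");h=cv2.cvtColor(t,cv2.COLOR_BGR2HSV)
m=cv2.inRange(h,(60,80,30),(95,255,255)); m[:, 355:]=0
m=cv2.morphologyEx(m,cv2.MORPH_CLOSE,np.ones((5,5)))
cs,_=cv2.findContours(m,0,2);c=max(cs,key=cv2.contourArea)
r=cv2.minAreaRect(c);b=cv2.boxPoints(r);print(r,b)
P=np.array([ray("top",*p,.02) for p in b]);print(P.round(4),np.linalg.norm(np.roll(P,-1,0)-P,axis=1))
E
```

```text
((267.6301574707031, 207.48629760742188), (140.56642150878906, 56.41383361816406), 20.556045532226562) [[191.91782 209.21918]
 [211.72604 156.39725]
 [343.3425  205.75342]
 [323.53427 258.57535]]
[[ 0.5536  0.2433  0.02  ]
 [ 0.653   0.2092  0.02  ]
 [ 0.5573 -0.036   0.02  ]
 [ 0.4604  0.0019  0.02  ]] [0.10512124 0.2632242  0.10413203 0.25872973]
```

View pics/topc.png

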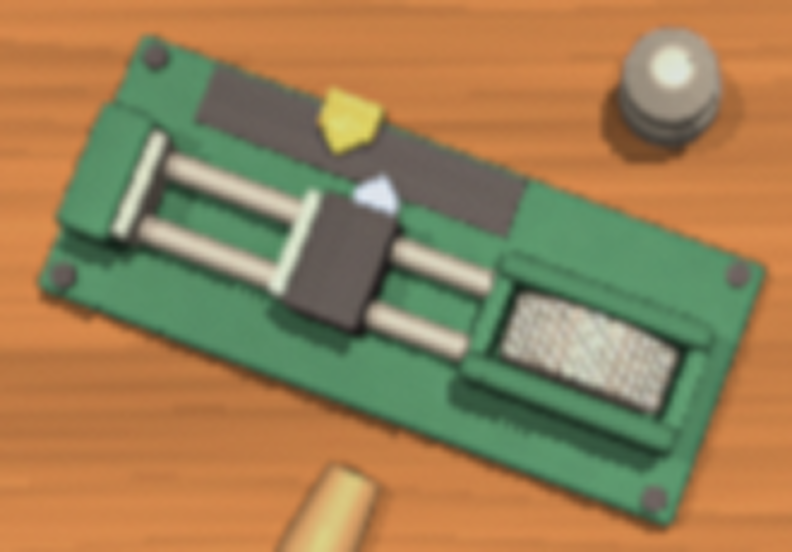

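The crop shows the base corners at (150,36), (38,288), (668,527) and (765,268). The rider tip is at about (340,155) and the pointer tip at about (378,175).

```bash
cat >> h.py <<'E'
def full(u,v,s=4.8,o=(185,150)): return (u+.5)/s-.5+o[0],(v+.5)/s-.5+o[1]
E
python3 - <<'E'
from h import *
C=[(150,36),(38,288),(668,527),(765,268)];G=np.array([(60,210),(-48,210),(-48,-52),(60,-52)])/1e3
W=np.array([ray("top",*full(*c),.02)[:2] for c in C])
H,_=cv2.estimateAffinePartial2D(G,W)
gc,wc=G.mean(0),W.mean(0);U,S,V=np.linalg.svd((W-wc).T@(G-gc));R=U@np.diag([1,np.linalg.det(U@V)])@V;t=wc-R@gc
print(R,t,"yaw",np.degrees(np.arctan2(R[1,0],R[0,0])));print("res mm",((W-(G@R.T+t))*1e3).round(1))
np.savez("pose.npz",R=R,t=t)
for n,p,z in(("mark",(340,155),.03),("ptr",(378,175),.03),("wheel",(592,350),.078)):
    w=ray("top",*full(*p),z);print(n,w.round(4),(R.T@(w[:2]-t)*1e3).round(1))
g=lambda x,y,z:np.array([*(R@[x,y]+t),z])
f=cv2.imread("pics/scene0.png")
for n in("gouge",):pass
o=(290,165);a=cv2.resize(f[165:305,290:460],None,fx=4.2,fy=4.2,interpolation=cv2.INTER_CUBIC)
for p in(g(.06,.21,.02),g(-.048,.21,.02),g(.06,-.052,.02),g(0,0,.081)):
    u,v=proj("scene",p);cv2.circle(a,(int((u+.5-o[0])*4.2),int((v+.5-o[1])*4.2)),3,(0,0,255),1)
cv2.imwrite("pics/scc.png",a)
s=arm.read_state();from scipy.spatial.transform import Rotation as Ro
q=s["orientation"];M=Ro.from_quat([*q[1:],q[0]]).as_matrix();print(M.round(3))
E
```

```text
[[ 0.93064069  0.3659343 ]
 [-0.3659343   0.93064069]] [0.52083276 0.03065235] yaw -21.465092631310892
res mm [[-1.9 -2.7]
 [-0.1 -1.5]
 [ 1.7  1.7]
 [ 0.3  2.5]]
mark [0.6019 0.1259 0.03  ] [ 40.6 118.4]
ptr [0.594  0.1114 0.03  ] [ 38.6 101.9]
wheel [0.5208 0.0293 0.078 ] [ 0.5 -1.3]
[[ 0.225 -0.001  0.974]
 [-0.974  0.002  0.225]
 [-0.002 -1.    -0.   ]]
```

View pics/scc.png

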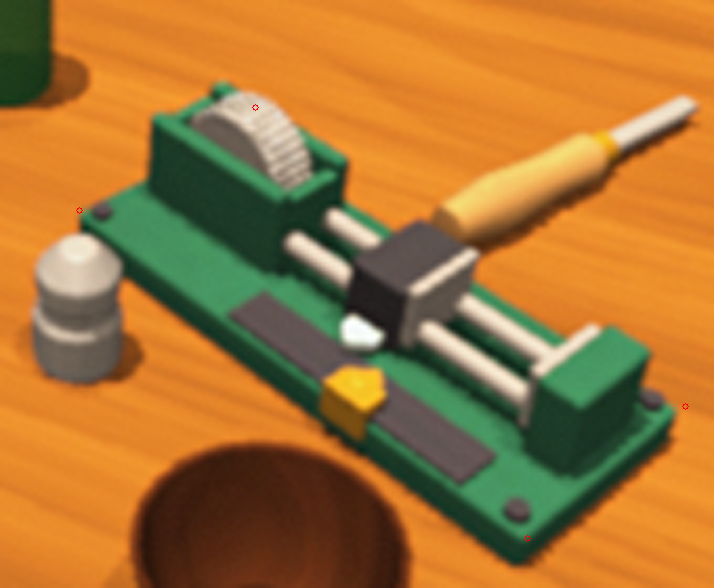

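Reprojection agrees within about 3 mm. Gauge yaw is about -21.4°, the gap to close is about 16.5 mm, and the tips are about 2 mm apart in x, as expected. Next I work out the moves.

```bash
cat >> h.py <<'E'
from scipy.spatial.transform import Rotation as Ro
P=np.load("pose.npz") if __import__("os").path.exists("pose.npz") else None
def shift(x,y,z):
    "tool-axis shift (mm) and turn (deg) to gauge-frame TCP x,y,z (mm), tool x along gauge -y"
    s=arm.read_state();q=s["orientation"];M=Ro.from_quat([*q[1:],q[0]]).as_matrix();R,t=P["R"],P["t"]
    w=np.array([*(R@[x/1e3,y/1e3]+t),z/1e3]);X=np.array([*(-R[:,1]),0]);Y=np.array([0,0,-1.]);T=np.c_[X,Y,np.cross(X,Y)]
    return (M.T@(w-s["ee_pos"])*1e3).round(1),np.degrees(Ro.from_matrix(M.T@T).as_rotvec()).round(1),w.round(3)
E
python3 - <<'E'
from h import *
print(shift(0,-12,160))
s=arm.read_state();q=s["orientation"];M=Ro.from_quat([*q[1:],q[0]]).as_matrix()
print(M.T@(np.array([.6,-.25,.23])-s["ee_pos"])*1e3)
for n,uv,z in(("bottle",(415,258),.15),("chuck",(323,164),.064)):print(n,ray("top",*uv,z))
E
```

```text
(array([-552.2,   39.6,  507.7]), array([ 0. , 34.5, -0.1]), array([0.516, 0.019, 0.16 ]))
[-270.9737376   -30.83970025  528.49818112]
bottle [ 0.45546993 -0.13995895  0.15      ]
chuck [0.62716997 0.00168568 0.064     ]
```

Emit:
{"fn": "move_arm", "kwargs": {
  "plan": [
    [[-90,-15,180,0,0,0],[-180,-30,350,0,0,0],[-270,-30,528,0,0,0],[-270,-30,528,0,0,0],[-270,-30,528,0,0,0],[-270,-30,528,0,0,0],[-270,-30,528,0,0,0],[-270,-30,528,0,0,0],[-270,-30,528,0,0,0],[-270,-30,528,0,0,0],[-270,-30,528,0,0,0],[-270,-30,528,0,0,0],[-270,-30,528,0,0,0],[-270,-30,528,0,0,0],[-270,-30,528,0,0,0],[-270,-30,528,0,0,0]]
  ],
  "jaw": 0
}}

```text
time_s: 1.7
ee_pos: [0.5985, -0.2531, 0.229]
orientation: [-0.553, 0.553, -0.442, 0.44]
wrist_force: [0.2, 0.0, -0.7]
gripper_width: 0.0004
```

```bash
python3 -c "
from h import *
print(shift(0,-12,150));s=arm.read_state();print(s['joints'],s['wrist_force'])"
```

```text
(array([-283.9,   79.3,  -19.4]), array([ 0.1, 34.3, -0. ]), array([0.516, 0.019, 0.15 ]))
[ 0.67862319  0.33913239 -0.41643951  1.39438596  0.13569414  1.43796247
 -1.08196889] [ 0.21317028  0.00304114 -0.65521925]
```

Emit:
{"fn": "move_arm", "kwargs": {
  "plan": [
    [[-150,0,-10,0,8,0],[-284,0,-19,0,16,0],[-284,0,-19,0,24,0],[-284,0,-19,0,34.3,0],[-284,0,-19,0,34.3,0],[-284,0,-19,0,34.3,0],[-284,50,-19,0,34.3,0],[-284,79,-19,0,34.3,0],[-284,79,-19,0,34.3,0],[-284,79,-19,0,34.3,0]]
  ]
}}

```text
time_s: 2.7
ee_pos: [0.517, 0.0186, 0.1511]
orientation: [0.397, -0.398, 0.585, -0.584]
wrist_force: [0.1, -0.3, 0.4]
gripper_width: 0.0003
```

```bash
python3 -c "
from h import *
print(shift(0,-12,103));s=arm.read_state();print(s['joints'],s['wrist_force'])
a=[]
f=cams.grab_frame('scene')[:,:,::-1];g=cams.grab_frame('top')[:,:,::-1]
cv2.imwrite('pics/b.png',np.hstack([cv2.resize(f[130:310,260:460],None,fx=2,fy=2),cv2.resize(g[120:300,180:380],None,fx=2,fy=2)]))"
```

```text
(array([-0.7, 48.1, -0.8]), array([ 0.1, -0.1, -0. ]), array([0.516, 0.019, 0.103]))
[ 0.42006786  0.10115296 -0.53399099  1.82555738  0.0537007   1.23033929
 -2.07740824] [ 0.062767   -0.26713715  0.40929756]
```

View pics/b.png

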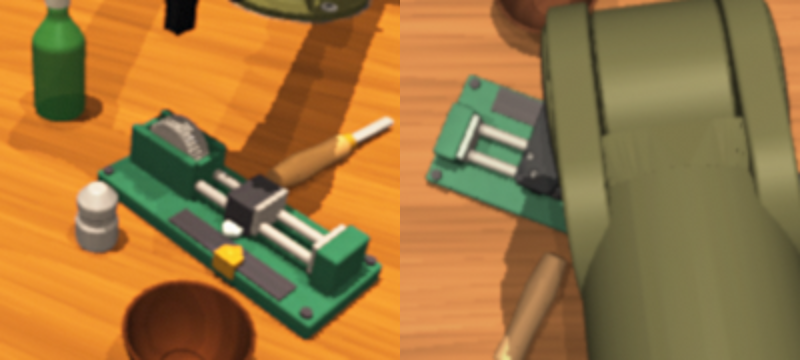

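```bash
python3 -c "
from h import *
R,t=P['R'],P['t']
for y,z in((0,81),(-12,137),(-12,151),(-12,200)):print(y,z,proj('scene',np.array([*(R@[0,y/1e3]+t),z/1e3])))
f=cams.grab_frame('scene')[:,:,::-1];cv2.imwrite('pics/c.png',cv2.resize(f[:240,220:540],None,fx=2.5,fy=2.5))"
```

```text
0 81 [350.28463788 190.04379211]
-12 137 [347.92850875 162.31854886]
-12 151 [348.48015891 155.70621762]
-12 200 [350.51634752 131.2995293 ]
```

View pics/c.png

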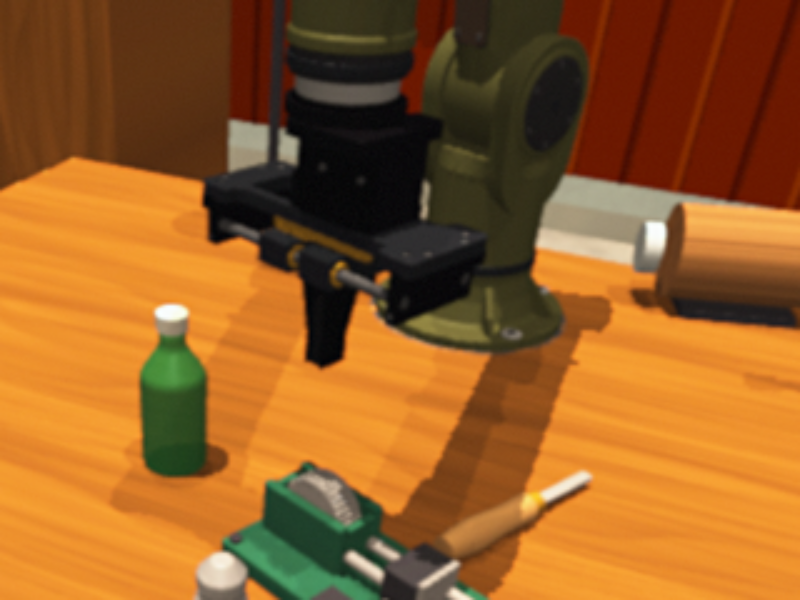

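The fingertip is at about (350,146), but I predicted row 162. I'll check the same prediction against the start image and the top view.

```bash
python3 -c "
from h import *
M=np.array([[.225,-.001,.974],[-.974,.002,.225],[-.002,-1,0]]);p=np.array([.146,-.6329,.1988])
for x in(-50,50):
  for y in(14,):print(x,proj('scene',p+M@[x/1e3,y/1e3,0]),proj('top',p+M@[x/1e3,y/1e3,0]))
for z in(.11,.137,.17):print(z,ray('scene',350,146,z), proj('scene',ray('scene',350,146,z)))
s=arm.read_state();print(s['ee_pos'],s['joints'])
f=cv2.imread('pics/scene0.png')
cv2.imwrite('pics/d.png',cv2.resize(f[0:60,150:260],None,fx=5,fy=5))
"
```

```text
-50 [215.85831245  42.63859298] [736.62730448 478.34081463]
50 [186.02020191  39.92303476] [800.17850639 459.98486805]
0.11 [ 0.40904013 -0.01963171  0.11      ] [350. 146.]
0.137 [ 0.45631786 -0.00181654  0.137     ] [350. 146.]
0.17 [0.51410175 0.01995757 0.17      ] [350. 146.]
[0.5184251  0.01912854 0.15250453] [ 0.41960415  0.10037794 -0.53450314  1.82335498  0.05374067  1.22989622
 -2.07758378]
```

View pics/d.png

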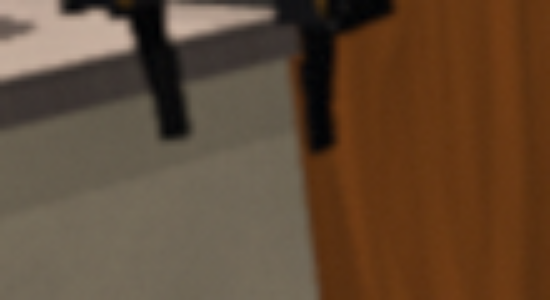

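In both images the tips sit about 30 mm higher than the stated 14 mm offset implies, though x and y agree. I'll find the real contact height by force, with slow descents.

Emit:
{"fn": "move_arm", "kwargs": {
  "plan": [
    [[-0.7,20,-1,0,0,0],[-0.7,40,-1,0,0,0],[-0.7,52,-1,0,0,0],[-0.7,52,-1,0,0,0],[-0.7,52,-1,0,0,0]]
  ]
}}

```text
time_s: 3.35
ee_pos: [0.5185, 0.0202, 0.1014]
orientation: [-0.399, 0.396, -0.584, 0.585]
wrist_force: [0.3, -0.5, 0.3]
gripper_width: 0.0004
```

```bash
python3 -c "
from h import *
f=cams.grab_frame('scene')[:,:,::-1];cv2.imwrite('pics/e.png',cv2.resize(f[90:270,270:470],None,fx=3,fy=3,interpolation=cv2.INTER_CUBIC));s=arm.read_state();print(s['ee_pos'],s['wrist_force'])"
```

```text
[0.51880107 0.02022759 0.10166878] [ 0.4340343  -0.19980251  0.38928813]
```

View pics/e.png

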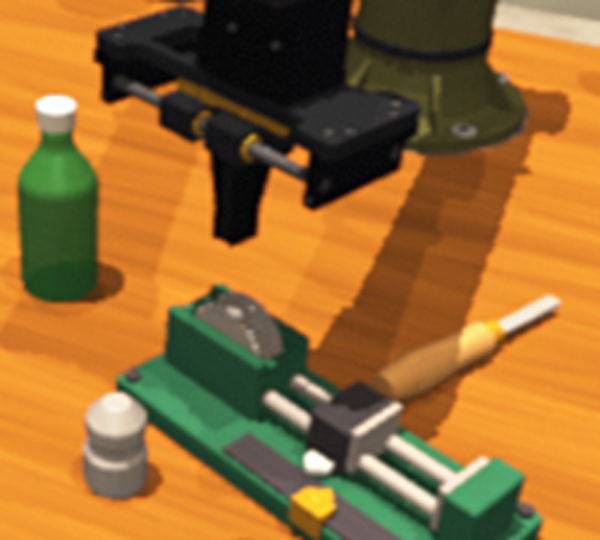

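Tip at (349,170), wheel top at row about 188, so there is roughly 36 mm of clearance. I'll continue down gently.

Emit:
{"fn": "move_arm", "kwargs": {
  "plan": [
    [[0,4,0,0,0,0],[0,8,0,0,0,0],[0,10,0,0,0,0]]
  ]
}}

```text
time_s: 3.7
ee_pos: [0.5189, 0.0202, 0.0915]
orientation: [-0.399, 0.396, -0.584, 0.585]
wrist_force: [0.6, 0.1, -0.3]
gripper_width: 0.0008
```

Emit:
{"fn": "move_arm", "kwargs": {
  "plan": [
    [[0,4,0,0,0,0],[0,8,0,0,0,0],[0,10,0,0,0,0],[0,12,0,0,0,0]]
  ]
}}

```text
time_s: 4.1
ee_pos: [0.5188, 0.0202, 0.0792]
orientation: [-0.399, 0.396, -0.584, 0.585]
wrist_force: [-1.5, -0.5, 0.7]
gripper_width: 0.0006
```

```bash
python3 -c "
from h import *
s=arm.read_state();print(s['ee_pos'],s['wrist_force'],shift(0,-12,70))
f=cams.grab_frame('scene')[:,:,::-1];cv2.imwrite('pics/f.png',cv2.resize(f[120:240,290:410],None,fx=4,fy=4,interpolation=cv2.INTER_CUBIC))
u,v=proj('scene',s['ee_pos']+[0,0,.017]);print(u,v)
h=f[150:200,330:370].astype(int).sum(2)
print((h<110).any(1).nonzero()[0]+150)"
```

```text
[0.51877769 0.02020656 0.07921145] [-1.45783908 -0.45658639  0.66809336] (array([ 1.5,  9.2, -1.9]), array([-0.2, -0.1, -0.1]), array([0.516, 0.019, 0.07 ]))
346.25257000918725 181.4374169857221
[150 151 152 153 154 155 156 157 158 159 160 161 162 163 164 165 166 167
 168 169 170 171 172 173 174 175 176 177 178 179 180 181 199]
```

Emit:
{"fn": "move_arm", "kwargs": {
  "plan": [
    [[1,3,-2,0,0,0],[1,6,-2,0,0,0],[1,8,-2,0,0,0],[1,9,-2,0,0,0]]
  ]
}}

```text
time_s: 4.55
ee_pos: [0.5163, 0.02, 0.0697]
orientation: [-0.399, 0.397, -0.584, 0.585]
wrist_force: [0.3, 0.5, 0.4]
gripper_width: 0.0006
```

Emit:
{"fn": "move_arm", "kwargs": {
  "plan": [
    [[0,1,0,0,0,0],[0,2,0,0,0,0],[0,3,0,0,0,0]]
  ]
}}

```text
time_s: 4.85
ee_pos: [0.5163, 0.02, 0.0667]
orientation: [-0.399, 0.397, -0.584, 0.585]
wrist_force: [0.4, 0.4, -0.1]
gripper_width: 0.0003
```

Emit:
{"fn": "move_arm", "kwargs": {
  "plan": [
    [[0,1,0,0,0,0],[0,2,0,0,0,0]]
  ]
}}

```text
time_s: 5.05
ee_pos: [0.5164, 0.02, 0.0647]
orientation: [-0.399, 0.396, -0.584, 0.585]
wrist_force: [0.8, 0.2, -0.5]
gripper_width: 0.0007
```

Emit:
{"fn": "move_arm", "kwargs": {
  "plan": [
    [[0,1,0,0,0,0],[0,2,0,0,0,0],[0,2,0,0,0,0]]
  ]
}}

```text
time_s: 5.35
ee_pos: [0.5163, 0.02, 0.0625]
orientation: [-0.399, 0.397, -0.584, 0.585]
wrist_force: [-0.4, 0.5, -0.1]
gripper_width: 0.0005
```

Emit:
{"fn": "move_arm", "kwargs": {
  "plan": [
    [[0,0.5,0,0,0,0],[0,1,0,0,0,0],[0,1,0,0,0,0]]
  ]
}}

```text
time_s: 5.65
ee_pos: [0.5162, 0.02, 0.0614]
orientation: [-0.399, 0.397, -0.584, 0.585]
wrist_force: [0.8, 0.7, 0.1]
gripper_width: 0.0007
```

```bash
python3 -c "
from h import *
s=arm.read_state();print(s['ee_pos'],s['wrist_force'],shift(0,-12,60))
f=cams.grab_frame('scene')[:,:,::-1];cv2.imwrite('pics/g.png',cv2.resize(f[120:250,290:410],None,fx=4.5,fy=4.5,interpolation=cv2.INTER_CUBIC))"
```

```text
[0.51624631 0.02001522 0.06141644] [0.7619392  0.72256638 0.13789751] (array([0.4, 1.4, 0.4]), array([-0.1, -0.1, -0.1]), array([0.516, 0.019, 0.06 ]))
```

View pics/g.png

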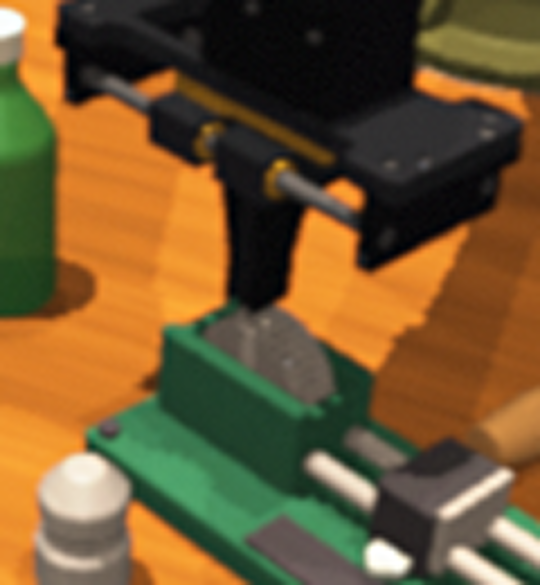

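The tip at crop (258,308) is almost on the rim, over the wheel's middle.

Emit:
{"fn": "move_arm", "kwargs": {
  "plan": [
    [[0,0.5,0,0,0,0],[0,1,0,0,0,0],[0,1,0,0,0,0]]
  ]
}}

```text
time_s: 6.0
ee_pos: [0.5162, 0.02, 0.0603]
orientation: [-0.399, 0.397, -0.584, 0.585]
wrist_force: [0.2, -0.3, -0.4]
gripper_width: 0.0003
```

Emit:
{"fn": "move_arm", "kwargs": {
  "plan": [
    [[0,0.5,0,0,0,0],[0,1,0,0,0,0],[0,1,0,0,0,0]]
  ]
}}

```text
time_s: 6.3
ee_pos: [0.5161, 0.02, 0.0593]
orientation: [-0.399, 0.397, -0.584, 0.585]
wrist_force: [-0.0, -0.1, 0.9]
gripper_width: 0.0005
```

Emit:
{"fn": "move_arm", "kwargs": {
  "plan": [
    [[0,0.5,0,0,0,0],[0,1,0,0,0,0],[0,1,0,0,0,0]]
  ]
}}

```text
time_s: 6.6
ee_pos: [0.5161, 0.02, 0.0582]
orientation: [-0.399, 0.397, -0.584, 0.585]
wrist_force: [-0.9, 0.1, -0.1]
gripper_width: 0.0004
```

Emit:
{"fn": "move_arm", "kwargs": {
  "plan": [
    [[0,0.5,0,0,0,0],[0,1,0,0,0,0],[0,1,0,0,0,0]]
  ]
}}

```text
time_s: 6.9
ee_pos: [0.5163, 0.02, 0.0577]
orientation: [-0.399, 0.397, -0.584, 0.585]
wrist_force: [-1.1, -0.6, 5.5]
gripper_width: 0.0003
```

Emit:
{"fn": "move_arm", "kwargs": {
  "plan": [
    [[0,0.5,0,0,0,0],[0,1,0,0,0,0],[0,1,0,0,0,0]]
  ]
}}

```text
time_s: 7.2
ee_pos: [0.5163, 0.0199, 0.0576]
orientation: [-0.398, 0.397, -0.584, 0.585]
wrist_force: [-3.8, -0.5, 8.7]
gripper_width: 0.0005
```

Emit:
{"fn": "move_arm", "kwargs": {
  "plan": [
    [[0,0.5,0,0,0,0],[0,1,0,0,0,0],[0,1,0,0,0,0]]
  ]
}}

```text
time_s: 7.5
ee_pos: [0.5163, 0.0199, 0.0575]
orientation: [-0.398, 0.397, -0.584, 0.585]
wrist_force: [-3.1, -0.0, 9.7]
gripper_width: 0.0008
```

Emit:
{"fn": "move_arm", "kwargs": {
  "plan": [
    [[0,0.5,0,0,0,0],[0,1,0,0,0,0],[0,1,0,0,0,0]]
  ]
}}

```text
time_s: 7.8
ee_pos: [0.5163, 0.0199, 0.0575]
orientation: [-0.398, 0.397, -0.584, 0.585]
wrist_force: [-4.5, -0.2, 9.5]
gripper_width: 0.0003
```

Contact found: 1 mm of commanded overtravel gives about 9 N. First short stroke towards gauge +y (tool -x).

Emit:
{"fn": "move_arm", "kwargs": {
  "plan": [
    [[-2,1,0,0,0,0],[-4,1,0,0,0,0],[-6,1,0,0,0,0],[-8,1,0,0,0,0],[-8,1,0,0,0,0]]
  ]
}}

```text
time_s: 8.3
ee_pos: [0.5197, 0.0279, 0.0581]
orientation: [-0.399, 0.397, -0.584, 0.586]
wrist_force: [-4.1, 0.8, 12.3]
gripper_width: 0.0009
```

```bash
cat >> h.py <<'E'
def blob(f,lo,hi,roi):
    x0,y0,x1,y1=roi;h=cv2.cvtColor(f,cv2.COLOR_RGB2HSV)[y0:y1,x0:x1];m=cv2.inRange(h,lo,hi)
    n,l,st,c=cv2.connectedComponentsWithStats(m);k=1+np.argmax(st[1:,4]);return (c[k]+[x0,y0]).round(2),st[k,4]
E
python3 -c "
from h import *
for f in (cv2.imread('pics/scene0.png')[:,:,::-1].copy(),cams.grab_frame('scene')):
  for n,lo,hi in(('ptr',(0,0,185),(180,50,255)),('brass',(18,150,150),(32,255,255))):
    print(n,blob(f,lo,hi,(360,235,400,270)))
print(arm.read_state()['wrist_force'])
"
```

```text
ptr (array([375.02, 243.6 ]), np.int32(47))
brass (array([374.88, 256.83]), np.int32(104))
ptr (array([376.04, 244.32]), np.int32(53))
brass (array([374.72, 256.88]), np.int32(109))
[-3.51205572 -0.01300196 12.36643284]
```

The pointer moved by about 1.2 px, so the wheel rolls with the finger. Continuing the stroke.

Emit:
{"fn": "move_arm", "kwargs": {
  "plan": [
    [[-2,1,0,0,0,0],[-4,1,0,0,0,0],[-6,1,0,0,0,0],[-8,1,0,0,0,0],[-10,1,0,0,0,0],[-12,1,0,0,0,0],[-12,1,0,0,0,0]]
  ]
}}

```text
time_s: 9.05
ee_pos: [0.5245, 0.04, 0.0578]
orientation: [-0.399, 0.397, -0.584, 0.585]
wrist_force: [-1.9, 0.5, 5.9]
gripper_width: 0.0003
```

```bash
cat >> h.py <<'E'
def look(pr=True):
    s=arm.read_state();R,t=P['R'],P['t'];print('tcp gauge',(R.T@(s['ee_pos'][:2]-t)*1e3).round(1),'z',s['ee_pos'][2]*1e3//.1/10,'F',s['wrist_force'].round(1),s['time_s'])
    f=cams.grab_frame('scene')
    print('ptr',blob(f,(0,0,185),(180,50,255),(360,235,400,270)),'brass',blob(f,(18,150,150),(32,255,255),(360,235,400,270)))
E
python3 -c "
from h import *
look()
R,t=P['R'],P['t']
for y in(102,118.5):print(proj('scene',np.array([*(R@[.0386,y/1e3]+t),.03])))
"
```

```text
tcp gauge [-0. 10.] z 57.7 F [-1.9  0.5  5.9] 9.05
ptr (array([377.29, 245.37]), np.int32(51)) brass (array([374.77, 256.84]), np.int32(112))
[373.91310039 246.60508981]
[380.97500953 251.55282504]
```

Emit:
{"fn": "move_arm", "kwargs": {
  "plan": [
    [[-2,1.2,0,0,0,0],[-4,1.2,0,0,0,0],[-4,1.2,0,0,0,0],[-4,-5,0,0,0,0],[10,-10,0,0,0,0],[22,-10,0,0,0,0],[22,-10,0,0,0,0],[22,-5,0,0,0,0],[22,-2,0,0,0,0],[22,-2,0,0,0,0]]
  ]
}}

```text
time_s: 10.1
ee_pos: [0.5158, 0.0201, 0.0588]
orientation: [-0.399, 0.397, -0.584, 0.585]
wrist_force: [-0.1, -0.1, 0.3]
gripper_width: 0.0008
```

```bash
python3 -c "
from h import *
look()"
```

```text
tcp gauge [ -0.8 -11.7] z 58.8 F [-0.1 -0.1  0.3] 10.1
ptr (array([377.82, 245.57]), np.int32(51)) brass (array([374.81, 256.8 ]), np.int32(113))
```

Emit:
{"fn": "move_arm", "kwargs": {
  "plan": [
    [[0,1.2,0,0,0,0],[0,2.2,0,0,0,0],[0,2.2,0,0,0,0],[-2,2.2,0,0,0,0],[-4,2.2,0,0,0,0],[-6,2.2,0,0,0,0],[-8,2.2,0,0,0,0],[-10,2.2,0,0,0,0],[-12,2.2,0,0,0,0],[-14,2.2,0,0,0,0],[-16,2.2,0,0,0,0],[-18,2.2,0,0,0,0],[-20,2.2,0,0,0,0],[-22,2.2,0,0,0,0],[-22,2.2,0,0,0,0]]
  ]
}}

```text
time_s: 11.65
ee_pos: [0.5247, 0.0411, 0.0575]
orientation: [-0.4, 0.397, -0.584, 0.585]
wrist_force: [-0.4, 1.0, 6.0]
gripper_width: 0.0008
```

```bash
python3 -c "
from h import *
look()"
```

```text
tcp gauge [-0.3 11.2] z 57.5 F [-0.4  1.   6. ] 11.65
ptr (array([380.44, 247.42]), np.int32(50)) brass (array([374.74, 256.88]), np.int32(111))
```

Emit:
{"fn": "move_arm", "kwargs": {
  "plan": [
    [[0,-6,0,0,0,0],[12,-10,0,0,0,0],[22,-10,0,0,0,0],[22,-10,0,0,0,0],[22,-10,0,0,0,0]]
  ]
}}

```text
time_s: 12.2
ee_pos: [0.5163, 0.0197, 0.0672]
orientation: [-0.399, 0.397, -0.584, 0.585]
wrist_force: [-0.1, 0.2, -0.0]
gripper_width: 0.0004
```

```bash
python3 -c "
from h import *
look()
f=cams.grab_frame('scene')
cv2.imwrite('pics/k.png',cv2.resize(f[230:272,355:405,::-1],None,fx=12,fy=12,interpolation=cv2.INTER_CUBIC))
g=cams.grab_frame('top');print(g[165:200,240:275].mean())
cv2.imwrite('pics/kt.png',cv2.resize(g[165:200,240:280,::-1],None,fx=12,fy=12,interpolation=cv2.INTER_CUBIC))
a=cv2.imread('pics/k.png');b=cv2.imread('pics/kt.png');b=cv2.copyMakeBorder(b,0,a.shape[0]-b.shape[0],0,0,0)
o=cv2.resize(np.hstack([a,b]),None,fx=.74,fy=.74);cv2.imwrite('pics/kk.png',o);print(a.shape,o.shape)"
```

```text
tcp gauge [ -0.3 -11.8] z 67.2 F [-0.1  0.2 -0. ] 12.2
ptr (array([380.64, 247.46]), np.int32(50)) brass (array([374.74, 256.88]), np.int32(111))
108.0530612244898
(504, 600, 3) (373, 799, 3)
```

View pics/kk.png

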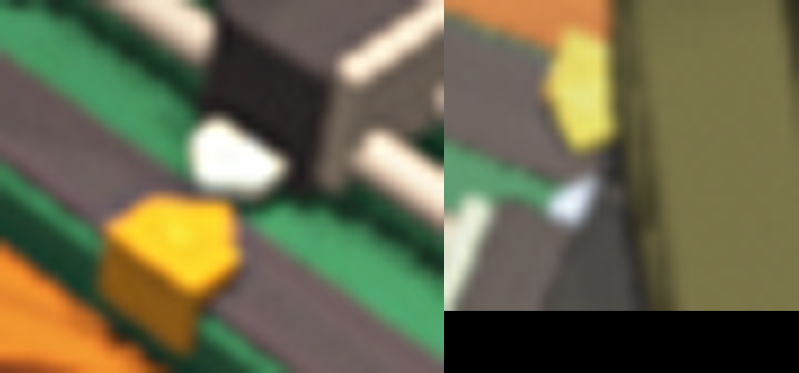

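Left (scene): pointer just short of the rider. Right (top): the pointer tip is partly hidden by the arm. I'll lift clear towards -y to measure with an unobstructed top view.

Emit:
{"fn": "move_arm", "kwargs": {
  "plan": [
    [[0,-50,0,0,0,0],[0,-100,0,0,0,0],[0,-130,0,0,0,0],[40,-130,10,0,0,0],[80,-130,20,0,0,0],[110,-130,20,0,0,0],[110,-130,20,0,0,0]]
  ]
}}

```text
time_s: 13.05
ee_pos: [0.493, -0.094, 0.1968]
orientation: [-0.397, 0.396, -0.585, 0.587]
wrist_force: [-0.1, -0.1, -0.3]
gripper_width: 0.0004
```

```bash
cat > m.py <<'E'
from h import *
def masks(g):
    h=cv2.cvtColor(g,cv2.COLOR_RGB2HSV);o=np.zeros(h.shape[:2],np.uint8);o[160:205,235:285]=1
    br=cv2.inRange(h,(22,110,120),(34,255,255))*o
    # pointer: bluish/whitish grey, soft weight
    pt=cv2.inRange(h,(100,12,130),(130,80,255))*o
    return br,pt
def gy(g,verbose=1):
    R,t=P['R'],P['t'];out=[]
    for k,z in zip(masks(g),(.03,.03)):
        n,l,st,c=cv2.connectedComponentsWithStats(k);i=1+np.argmax(st[1:,4]);ys,xs=np.where(l==i)
        w=np.array([R.T@(ray('top',u,v,z)[:2]-t)*1e3 for u,v in zip(xs,ys)]);out.append(w)
        print(st[i],'x %.1f..%.1f y %.1f..%.1f mean'%(w[:,0].min(),w[:,0].max(),w[:,1].min(),w[:,1].max()),w.mean(0).round(2))
    return out
E
python3 -c "
from m import *
t0=cv2.imread('pics/top0.png')[:,:,::-1].copy();gy(t0)
N=5;g=np.mean([cams.grab_frame('top') for _ in range(N)],0).astype(np.uint8);cv2.imwrite('pics/t1.png',g[:,:,::-1]);gy(g)
k=lambda f:cv2.resize(f[160:205,240:280,::-1],None,fx=10,fy=10,interpolation=cv2.INTER_CUBIC)
cv2.imwrite('pics/tt.png',np.hstack([k(t0),k(g)]))"
```

```text
[252 169  13  13 122] x 41.2..63.7 y 108.8..131.9 mean [ 54.05 120.23]
[259 187   9   8  45] x 26.1..38.0 y 91.8..105.9 mean [31.36 98.86]
[252 169  13  13 122] x 41.2..63.9 y 108.5..131.9 mean [ 54.2  119.93]
[253 184   8   8  25] x 26.3..38.6 y 104.2..118.3 mean [ 31.23 111.1 ]
```

View pics/tt.png

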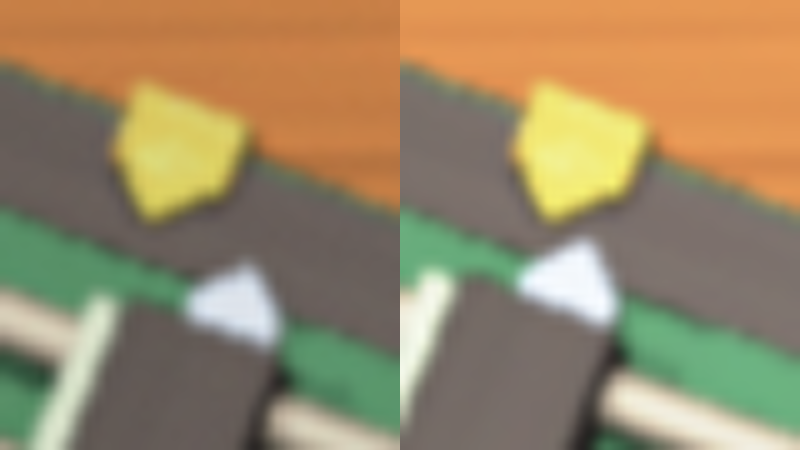

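Top, right half: rider tip at about (152,222), pointer tip at about (190,237), so roughly 7 to 9 mm remain and my start estimate was low. I'll roll about 5 mm more of jaw, then re-measure.

Emit:
{"fn": "move_arm", "kwargs": {
  "plan": [
    [[-50,0,-10,0,0,0],[-90,0,-20,0,0,0],[-110,0,-20,0,0,0],[-110,50,-20,0,0,0],[-110,100,-20,0,0,0],[-110,130,-20,0,0,0],[-110,136,-20,0,0,0],[-110,137,-20,0,0,0],[-110,137,-20,0,0,0]]
  ]
}}

```text
time_s: 14.2
ee_pos: [0.5185, 0.0235, 0.0621]
orientation: [-0.402, 0.397, -0.582, 0.585]
wrist_force: [0.7, -0.4, 0.6]
gripper_width: 0.0005
```

```bash
python3 -c "
from h import *
look();print(shift(0,-12,56.6))"
```

```text
tcp gauge [ 0.4 -7.6] z 62.0 F [ 0.7 -0.4  0.6] 14.2
ptr (array([380.64, 247.46]), np.int32(50)) brass (array([374.74, 256.88]), np.int32(111))
(array([ 4.3,  5.7, -0.8]), array([-0.4,  0.2, -0.3]), array([0.516, 0.019, 0.057]))
```

Emit:
{"fn": "move_arm", "kwargs": {
  "plan": [
    [[4,2,0,0,0,0],[4,4,0,0,0,0],[4,5.5,0,0,0,0],[4,5.5,0,0,0,0],[2,5.5,0,0,0,0],[0,5.5,0,0,0,0],[-2,5.5,0,0,0,0],[-4,5.5,0,0,0,0],[-6,5.5,0,0,0,0],[-8,5.5,0,0,0,0],[-10,5.5,0,0,0,0],[-12,5.5,0,0,0,0],[-14,5.5,0,0,0,0],[-15,5.5,0,0,0,0],[-15,5.5,0,0,0,0],[-15,-5,0,0,0,0],[-15,-20,0,0,0,0]]
  ]
}}

```text
time_s: 15.95
ee_pos: [0.5232, 0.0371, 0.0826]
orientation: [-0.402, 0.397, -0.583, 0.584]
wrist_force: [0.2, -0.5, -0.2]
gripper_width: 0.0004
```

```bash
python3 -c "
from h import *
look()"
```

```text
tcp gauge [-0.2  6.9] z 82.6 F [ 0.2 -0.5 -0.2] 15.95
ptr (array([382.78, 249.  ]), np.int32(50)) brass (array([374.69, 256.92]), np.int32(110))
```

Emit:
{"fn": "move_arm", "kwargs": {
  "plan": [
    [[0,-50,0,0,0,0],[0,-100,0,0,0,0],[0,-120,0,0,0,0],[50,-120,10,0,0,0],[100,-120,20,0,0,0],[130,-120,20,0,0,0],[130,-120,20,0,0,0]]
  ]
}}

```text
time_s: 16.7
ee_pos: [0.4941, -0.0974, 0.2059]
orientation: [-0.4, 0.393, -0.583, 0.588]
wrist_force: [0.8, -0.2, -0.3]
gripper_width: 0.0007
```

```bash
python3 -c "
from m import *
N=6;g=np.mean([cams.grab_frame('top') for _ in range(N)],0).round().astype(np.uint8);f=np.mean([cams.grab_frame('scene') for _ in range(N)],0).round().astype(np.uint8)
cv2.imwrite('pics/t2.png',g[:,:,::-1]);cv2.imwrite('pics/s2.png',f[:,:,::-1]);gy(g)
for n in ('top','scene'):
  m=cams.camera_model(n);T=np.array(m['world_to_cam']);print(n,-T[:3,:3].T@T[:3,3])
# rows of V along gauge, resampled to gauge-aligned top view at z=30: 0.25 mm/px
R,t=P['R'],P['t']
def rect(n,img,z,x0=20,x1=70,y0=85,y1=145,s=8):
    src=np.float32([proj(n,np.array([*(R@[x/1e3,y/1e3]+t),z])) for x,y in((x0,y0),(x0,y1),(x1,y1),(x1,y0))])
    dst=np.float32([(0,0),((y1-y0)*s,0),((y1-y0)*s,(x1-x0)*s),(0,(x1-x0)*s)])-0.
    return cv2.warpPerspective(img,cv2.getPerspectiveTransform(src,dst),((y1-y0)*s,(x1-x0)*s),flags=cv2.INTER_CUBIC)
a=rect('top',g,.03,s=6.5 and 6);b=rect('scene',f,.03,s=6)
o=np.hstack([a,b])
for i in range(0,60,5):
  for k in(0,360): cv2.putText(o,str(85+i),(k+i*6,10),0,.3,(255,255,255));cv2.line(o,(k+i*6,12),(k+i*6,18),(255,255,255))
cv2.imwrite('pics/rr.png',o[:,:,::-1]);print(o.shape)"
```

```text
[252 169  13  13 122] x 41.2..63.9 y 108.5..131.9 mean [ 54.2  119.93]
[250 184   9   7  26] x 26.0..37.3 y 110.0..124.1 mean [ 30.99 116.95]
top [0.43170277 0.01947162 0.94967747]
scene [1.10085563 0.24105792 0.50509126]
(300, 720, 3)
```

View pics/rr.png

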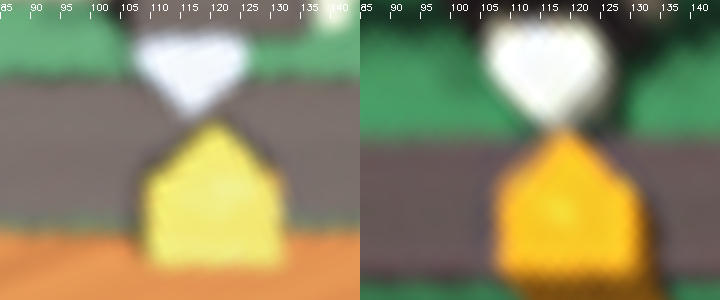

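In the gauge-aligned views the pointer tip is just short of the rider tip: top 116.7 against 120.5, scene 117.0 against 119.2. The difference between views comes from height parallax, so about 3.4 mm remains. I'll refine this numerically with edge midlines.

```bash
cat > e.py <<'E'
from m import *
R,t=P['R'],P['t']
def rect(n,img,x0=20,x1=70,y0=85,y1=145,s=6,z=.03):
    src=np.float32([proj(n,np.array([*(R@[x/1e3,y/1e3]+t),z])) for x,y in((x0,y0),(x0,y1),(x1,y1),(x1,y0))])
    dst=np.float32([(0,0),((y1-y0)*s,0),((y1-y0)*s,(x1-x0)*s),(0,(x1-x0)*s)])
    return cv2.warpPerspective(img,cv2.getPerspectiveTransform(src,dst),((y1-y0)*s,(x1-x0)*s),flags=cv2.INTER_LINEAR).astype(float)
def axis(S,rows,f):
    "midpoints (y mm) between half-height crossings on each row"
    o=[]
    for r in rows:
        l=S[r];hi=np.percentile(l,97);k=np.where(l>f*hi)[0];j=int(np.argmax(l));a=b=j
        while a>0 and l[a-1]>f*hi:a-=1
        while b<len(l)-1 and l[b+1]>f*hi:b+=1
        o.append((round(20+r/6,1),round(85+(a+b)/12,2),round((b-a)/6,1)))
    return o
def report(tag):
    for n,F in(('top','t'),('scene','s')):
        g=cv2.imread(f'pics/{F}{tag}.png')[:,:,::-1].copy();q=rect(n,g)
        Y=(q[:,:,0]+q[:,:,1])/2-q[:,:,2]; B=np.clip(q[:,:,2]-115,0,None)
        Y[:,:100]=0;Y[:,320:]=0;B[:,:60]=0;B[:,300:]=0
        rr=range(150,180,4) if n=='top' else range(152,185,4)
        rp=range(56,104,6) if n=='top' else range(56,116,7)
        print(n,'rider',axis(Y,rr,.5));print(n,'ptr',axis(B,rp,.5))
if __name__=='__main__':
    import sys;report(sys.argv[1])
E
python3 e.py 2
```

```text
top rider [(45.0, 120.58, 11.8), (45.7, 120.58, 13.2), (46.3, 120.67, 14.3), (47.0, 120.67, 15.7), (47.7, 120.67, 17.3), (48.3, 120.5, 19.3), (49.0, 120.5, 20.7), (49.7, 120.5, 21.7)]
top ptr [(29.3, 117.0, 18.0), (30.3, 116.92, 17.8), (31.3, 117.25, 16.8), (32.3, 117.25, 15.5), (33.3, 117.33, 13.3), (34.3, 117.33, 11.3), (35.3, 117.17, 9.3), (36.3, 117.08, 7.5)]
scene rider [(45.3, 119.5, 9.0), (46.0, 119.58, 9.8), (46.7, 119.58, 10.8), (47.3, 119.5, 12.0), (48.0, 119.42, 13.5), (48.7, 119.25, 15.2), (49.3, 119.08, 16.8), (50.0, 119.25, 18.8), (50.7, 119.5, 20.0)]
scene ptr [(29.3, 115.75, 17.5), (30.5, 115.67, 17.7), (31.7, 115.92, 17.2), (32.8, 116.0, 16.0), (34.0, 116.08, 14.5), (35.2, 116.17, 12.7), (36.3, 116.08, 10.2), (37.5, 116.0, 8.0), (38.7, 116.17, 6.7)]
```

Both views now agree on about 3.4 mm remaining (top 3.4, scene 3.35), which is roughly 13 mm at the rim.

Emit:
{"fn": "move_arm", "kwargs": {
  "plan": [
    [[-50,0,-10,0,0,0],[-90,0,-20,0,0,0],[-120,0,-20,0,0,0],[-120,50,-20,0,0,0],[-120,100,-20,0,0,0],[-120,130,-20,0,0,0],[-120,140,-20,0,0,0],[-120,140,-20,0,0,0]]
  ]
}}

```text
time_s: 18.1
ee_pos: [0.5213, 0.0286, 0.0648]
orientation: [-0.403, 0.397, -0.582, 0.585]
wrist_force: [-0.1, 1.1, 0.9]
gripper_width: 0.0003
```

```bash
python3 -c "
from h import *
look();print(shift(0,-8,56.6))"
```

```text
tcp gauge [ 1.1 -1.7] z 64.7 F [-0.1  1.1  0.9] 18.1
ptr (array([382.78, 249.  ]), np.int32(50)) brass (array([374.75, 256.93]), np.int32(110))
(array([ 6.9,  9.8, -2.7]), array([-0.6,  0.3, -0.4]), array([0.518, 0.023, 0.057]))
```

Emit:
{"fn": "move_arm", "kwargs": {
  "plan": [
    [[7,4,-2,0,0,0],[7,7,-2,0,0,0],[7,8.5,-2,0,0,0],[7,9.5,-2,0,0,0],[7,9.5,-2,0,0,0],[5,9.5,-2,0,0,0],[3,9.5,-2,0,0,0],[1,9.5,-2,0,0,0],[-1,9.5,-2,0,0,0],[-3,9.5,-2,0,0,0],[-4.5,9.5,-2,0,0,0],[-5.5,9.5,-2,0,0,0],[-5.5,9.5,-2,0,0,0]]
  ]
}}

```text
time_s: 19.45
ee_pos: [0.524, 0.0348, 0.0584]
orientation: [-0.404, 0.395, -0.581, 0.586]
wrist_force: [-1.6, -1.3, 6.4]
gripper_width: 0.0006
```

```bash
python3 -c "
from h import *
look()"
```

```text
tcp gauge [1.5 5. ] z 58.4 F [-1.6 -1.3  6.4] 19.45
ptr (array([384.17, 249.94]), np.int32(53)) brass (array([374.7 , 256.96]), np.int32(109))
```

Emit:
{"fn": "move_arm", "kwargs": {
  "plan": [
    [[0,-10,0,0,0,0],[0,-40,0,0,0,0],[0,-90,0,0,0,0],[0,-140,0,0,0,0],[50,-140,10,0,0,0],[100,-140,20,0,0,0],[130,-140,20,0,0,0],[130,-140,20,0,0,0]]
  ]
}}

```text
time_s: 20.3
ee_pos: [0.4921, -0.0998, 0.1984]
orientation: [-0.401, 0.393, -0.582, 0.588]
wrist_force: [0.5, 0.1, 0.2]
gripper_width: 0.0004
```

```bash
python3 -c "
from h import *
look()
for n,F in(('top','t'),('scene','s')):
  cv2.imwrite(f'pics/{F}3.png',np.mean([cams.grab_frame(n) for _ in range(6)],0).round().astype(np.uint8)[:,:,::-1])
"; python3 e.py 3
```

```text
tcp gauge [  21.  -131.9] z 198.4 F [0.5 0.1 0.2] 20.3
ptr (array([384.02, 249.78]), np.int32(50)) brass (array([374.78, 256.9 ]), np.int32(105))
top rider [(45.0, 120.58, 11.8), (45.7, 120.58, 13.2), (46.3, 120.67, 14.3), (47.0, 120.67, 15.7), (47.7, 120.67, 17.0), (48.3, 120.42, 19.2), (49.0, 120.5, 20.7), (49.7, 120.5, 21.7)]
top ptr [(29.3, 120.42, 18.2), (30.3, 120.58, 17.8), (31.3, 120.58, 16.5), (32.3, 120.58, 14.8), (33.3, 120.75, 12.8), (34.3, 120.83, 11.0), (35.3, 120.75, 9.2), (36.3, 120.58, 7.8)]
scene rider [(45.3, 119.5, 9.0), (46.0, 119.58, 9.8), (46.7, 119.58, 10.8), (47.3, 119.42, 12.2), (48.0, 119.42, 13.5), (48.7, 119.17, 15.3), (49.3, 119.08, 16.8), (50.0, 119.25, 18.8), (50.7, 119.5, 20.0)]
scene ptr [(29.3, 119.17, 17.3), (30.5, 119.25, 17.2), (31.7, 119.25, 16.5), (32.8, 119.33, 16.0), (34.0, 119.42, 14.5), (35.2, 119.42, 12.8), (36.3, 119.42, 10.5), (37.5, 119.42, 8.5), (38.7, 119.67, 6.7)]
```

Pointer and rider midlines now agree within about 0.1 mm in both views: top 120.6 against 120.6, scene 119.4 against 119.4. The hand is clear with zero force, so I'm handing in.

```bash
python3 -c "
from h import *
a=cv2.imread('pics/scene0.png').astype(int);b=cv2.imread('pics/s3.png').astype(int)
d=abs(a-b).sum(2)
for n,(x0,y0,x1,y1) in dict(chuck=(296,218,322,256),bowl=(320,270,390,335),gouge=(405,188,458,222),bottle=(274,122,304,190)).items():print(n,d[y0:y1,x0:x1].mean().round(1))
print(arm.read_state()['qd'].round(3));print(arm.job_done())"
```

```text
chuck 11.9
bowl 6.5
gouge 29.9
bottle 24.3
[ 0.002 -0.     0.001  0.002  0.001  0.001  0.001]
the job is handed in; nothing more can be done
None
```

The gauge is set and handed in: the sliding jaw's pointer stands opposite the rider's point to within about 0.1 mm. I rolled the wheel forward with the closed fingertips in four strokes at about 6–12 N, then lifted the hand clear.

**Last alignment check:**

| View | Pointer midline (mm) | Rider midline (mm) |
|---|---|---|
| Top | about 120.6 | about 120.6 |
| Scene | about 119.4 | about 119.4 |

A small error in the gauge angle I measured could add another 0.1–0.2 mm.

**Other checks:**
- **Hand clear:** at hand-in the arm was still and the last force reading was about zero. The job took about 21 s of the 48 s.
- **Loose objects:** the only contact force I read was on the wheel. Comparing images before and after showed small brightness changes at the chuck and bowl, and larger ones at the gouge and bottle. I put those down to the arm's shadow but did not check this separately.

**Checks that disagreed:**
- **Fingertip height:** the camera images put the fingertips about 30 mm higher than the stated tool frame implies. I found the wheel by slow descent and force instead.
- **Starting gap:** my first estimate of 16.5 mm was too small. The strokes actually closed about 20–21 mm, which I corrected by re-measuring between strokes.

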